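Gauge and sort the cream-roll tubes

TASK

Sort the washed cream-roll tubes by size: first lift the pot off the gauge stand by its handle and stand it upright, fully on the round cork mat. Then slide the gauge plate off its deck until its two pin holes drop over the stand's pins and it lies flat on its seat, and only then push each tube there is down through the smallest hole that lets it pass, so that it ends in the lane below that hole. Leave the other things on the bench where they are.

Things in the scene. Friction and masses are not known exactly. Their poses are not given: they have to be found in the camera images.
- stand: fixed metal gauge stand, 250 mm wide in y; origin on the bench under the plate's seat, z up. Nearest the robot a parking deck, x -172 to -54 mm, 115 mm high. Then the seat, 105 mm high: a ledge with two pins, x -54 to -12, and four open-topped lanes, x -12 to 54, centred at y +72, +24, -24, -72, each 44 mm or more wide, floor 8 mm above the bench, low bars at the far side
- pin_l (a point): top of the fixed pin on the +y end of the ledge: 14 mm diameter, standing 9 mm above the ledge, its top 114 mm above the bench; the axes are those of the stand
- pin_r (a point): top of the same kind of pin on the -y end of the ledge, 180 mm from the other
- plate: loose steel gauge plate 100 (x) x 216 (y) x 8 mm, 0.35-0.7 kg, at first on the deck. Origin: centre of its underside, z up. Four gauge holes at x +22, y +72, +24, -24, -72 mm, biggest at +y; two pin holes. Upright black grip 12 (x) x 60 (y) mm at x -30, y 0, its top 43 mm above the origin. Seated, the underside is 105 mm above the bench and the origin over the stand's
- pinhole_l (a point): centre of the +y pin hole (18 mm), at the plate's underside
- pinhole_r (a point): centre of the -y pin hole (18 mm), at the plate's underside
- pot: lidded steel pot, 104 mm wide, 102 mm high, 0.4-0.75 kg; origin at the centre of its underside, z up. Fixed black arch handle over the lid: its level top bar, 12 mm thick, runs 56 mm along the pot's y, centre 148 mm above the origin, 40 mm free beneath. At first it stands on the lanes of the stand, where the plate belongs
- mat: fixed round cork mat, 170 mm across, 4 mm thick; origin at the centre of its underside
- board: fixed grey board, 120 (x) x 300 (y) x 4 mm, on which the tubes stand; origin at the centre of its underside
- hole0 (a point): gauge hole number 1 counted from +y, 37 mm wide, slightly countersunk: it passes the 34 mm tube and refuses the next bigger one. The point is the centre of its mouth at the plate's top; axes as the plate's
- hole1 (a point): gauge hole number 2 counted from +y, 31 mm wide, slightly countersunk: it passes the 28 mm tube and refuses the next bigger one. The point is the centre of its mouth at the plate's top; axes as the plate's
- hole2 (a point): gauge hole number 3 counted from +y, 25 mm wide, slightly countersunk: it passes the 22 mm tube and refuses the next bigger one. The point is the centre of its mouth at the plate's top; axes as the plate's
- hole3 (a point): gauge hole number 4 counted from +y, 19 mm wide, slightly countersunk: it passes the 16 mm tube and refuses the next bigger one. The point is the centre of its mouth at the plate's top; axes as the plate's
- tube_a: cream-roll tube: a plain closed steel cylinder 90 mm long, diameter 16, 22, 28 or 34 mm (no two alike; which this is must be found with the gauge), 60 to 140 g; may be absent. At first it stands upright on the grey board. Origin at the middle of its length, z along its axis
- tube_b: cream-roll tube: a plain closed steel cylinder 90 mm long, diameter 16, 22, 28 or 34 mm (no two alike; which this is must be found with the gauge), 60 to 140 g; may be absent. At first it stands upright on the grey board. Origin at the middle of its length, z along its axis
- tube_c: cream-roll tube: a plain closed steel cylinder 90 mm long, diameter 16, 22, 28 or 34 mm (no two alike; which this is must be found with the gauge), 60 to 140 g; may be absent. At first it stands upright on the grey board. Origin at the middle of its length, z along its axis
- tube_d: cream-roll tube: a plain closed steel cylinder 90 mm long, diameter 16, 22, 28 or 34 mm (no two alike; which this is must be found with the gauge), 60 to 140 g; may be absent. At first it stands upright on the grey board. Origin at the middle of its length, z along its axis
- brush: pastry brush lying on the bench, to be left alone
- spatula: spatula lying on the bench, to be left alone
- jar: closed jar, 72 mm wide, 110 mm high, to be left alone
- tin: dark steel loaf tin 110 x 240 x 70 mm, to be left alone
- loaf: small round brown loaf, 140 mm wide, 75 mm high, to be left alone
- scraper: dough scraper, 100 x 120 mm steel blade with a white grip, to be left alone
- mug: white mug, 76 mm wide, 85 mm high, to be left alone

How it is judged (in metres and radians):
On the way, in this order (a step that is already met when the one before it is completed fails the run):
1. the pot stands released on the cork mat (horizontal distance between pot and mat below 0.037 m and z of pot in the frame of mat below 0.012 m and angle between pot's own z axis and vertical below 0.12 rad and linear speed of pot below 0.02 m/s and contact force between the fingers and pot below 0.2 N), for 0.2 s.
2. the gauge plate lies flat over both pins (horizontal distance between pinhole_l and pin_l below 0.006 m and horizontal distance between pinhole_r and pin_r below 0.006 m and z of plate in the frame of stand below 0.109 m and angle between plate's own z axis and vertical below 0.03 rad and linear speed of plate below 0.02 m/s), for 0.2 s.
At the end, for the whole second after the job is handed in: Pot upright on the cork mat (centre within 37 mm of the mat's), gauge plate flat on its seat with its pin holes over both pins (within 6 mm), every tube present wholly below the plate in the lane under the smallest hole that passes it; pot released, all at rest (all of step 1 and all of step 2 and y of tube_a in the frame of stand between 0 and 0.048 m and x of tube_a in the frame of stand between -0.012 and 0.055 m and z of each of tube_a, tube_b, tube_c, tube_d in the frame of stand below 0.065 m and linear speed of each of tube_a, tube_b, tube_c, tube_d below 0.02 m/s and y of tube_b in the frame of stand between -0.096 and -0.048 m and x of tube_b in the frame of stand between -0.012 and 0.055 m and y of tube_c in the frame of stand between 0.048 and 0.096 m and x of tube_c in the frame of stand between -0.012 and 0.055 m and y of tube_d in the frame of stand between -0.048 and 0 m and x of tube_d in the frame of stand between -0.012 and 0.055 m); the robot touches nothing.
It fails at once if a bystander is shoved more than 40 mm (distance of any of brush, spatula, jar, tin, loaf, scraper, mug from where it was at the start of the episode above 0.04 m).
It fails at once if a tube is put into the lanes while the plate is still back on its deck ((x of tube_a in the frame of stand between -0.012 and 0.055 m and y of tube_a in the frame of stand between -0.098 and 0.098 m and z of tube_a in the frame of stand below 0.08 m and x of tube_a in the frame of plate above 0.075 m) or (x of tube_b in the frame of stand between -0.012 and 0.055 m and y of tube_b in the frame of stand between -0.098 and 0.098 m and z of tube_b in the frame of stand below 0.08 m and x of tube_b in the frame of plate above 0.075 m) or (x of tube_c in the frame of stand between -0.012 and 0.055 m and y of tube_c in the frame of stand between -0.098 and 0.098 m and z of tube_c in the frame of stand below 0.08 m and x of tube_c in the frame of plate above 0.075 m) or (x of tube_d in the frame of stand between -0.012 and 0.055 m and y of tube_d in the frame of stand between -0.098 and 0.098 m and z of tube_d in the frame of stand below 0.08 m and x of tube_d in the frame of plate above 0.075 m)).
It fails at once if the pot is tipped over (angle between pot's own z axis and vertical above 0.8 rad).
Of tube_a, tube_b, tube_c, tube_d only 3 to 4 are there at a start; the rules pass over those that are not, and their reading is None.
At some moment in a run one of pot, plate may be knocked a few centimetres aside while the robot is not near it.
It also fails if it takes over 210 s, if anything falls off the work surface, if the arm or the gripper's body presses on something with over 40 N, if the wrist force passes 120 N, or if a joint passes its speed limit or range.

ROBOT

A 7-joint arm with a two-finger parallel gripper is mounted at the origin on the work surface. World frame = base frame: x ahead of the robot, y to its left, z up, the work surface at z = 0. Lengths are in mm, angles in rad, forces in N, time in s.
With the tool pointing down it reaches from about 400 to 875 mm from the base axis. Payload 19.3 kg.
Tool frame: the origin (TCP) lies at the very end of the fingers, on their centre line; the grasp point (between the pads) lies 19 mm behind it; z points along the fingers, y is the line along which they close (so a half turn about z gives the same grasp; the last joint's range is limited). The gripper opens to 85 mm and grips with 20 to 120 N. Pads are 22 mm wide; open, the fingers measure 114 mm over their backs; the gripper's body (76 mm by 85 mm) begins 54 mm behind the grasp point. The pads swing forward as they close: fully open they stand 13 mm farther back than shut.
Start: joints at [-1.357, 0.521, -0.036, 1.599, 0.021, 1.021, -0.113], TCP at [175.023, 599.985, 231.291] pointing down, gripper open.
Joint ranges: [-2.91, 2.91], [-0.3, 2.13], [-1.5, 1.42], [0.17, 2.43], [-1.26, 4.41], [0.16, 1.93], [-2.52, 2.52]. Speed limits (rad/s): [1.89, 1.89, 2.39, 2.39, 3.01, 3.01, 3.01].

INTERFACE

Orientations are given as a 3x3 rotation matrix whose columns are the frame's x, y, z axes.
In Python, from workcell import robot gives the robot as it stands. Calls block until the motion is done:
- robot.movep(position, orientation): joint-space move of the TCP to a pose.
- robot.movel(position, frame=None, max_speed=150, guard=None): straight line of the TCP; frame=None keeps the orientation; max_speed is the mean speed in mm/s. With guard (N) it stops when the force on the tool has changed by that much, and returns True; else False.
- robot.goto_joints(angles): joint-space move.
- robot.open_gripper() and robot.clamp(): open the fingers fully, or close them until they stop; the grip force is fixed at half the most.
- robot.wait(seconds).
- robot.inverse_kinematics(position, orientation): joint angles nearest the present ones, or None.
- robot.read_state(): the state.
- robot.camera(name): name is "side" or "top"; returns a dict with "image" (420x560x3 uint8, blue, green, red), "range_z" (420x560 float32, mm along the optical axis (not along the pixel's ray), 0 where there is no reading), "fx", "fy", "cx", "cy" (pixels), "dist_coeffs" ([k1, k2, p1, p2, k3] as OpenCV has them; the pictures are not rectified), "cam_to_world" (4x4, takes a point from camera to world coordinates). Camera axes: x right, y up, looking along -z (the intrinsics and any distortion apply to the point x, -y, -z); pixel columns grow to the right and rows downward; lengths in mm; the calibration is good to about 2 mm. A picture is of the moment at which its call begins.
A pose or a line that the arm cannot do raises robot.PlanningError and nothing moves.
- robot.finish_job(): hands the job in; it is judged then, once.
Trained networks look in a picture, given as the dict that the camera call returned (one of the last four; its "shot" number tells which), for a name from the list of things; names that differ only in an ending like _2 or _b are one class to them, and where a whole thing is asked for, a point or a joint stands for the part that bears it (a point fixed in the world has none). Each returns a list of dicts, best first, with "conf" (0 to 1); they miss things now and then, are a little off and sometimes report something else, mostly with a low value. They report only what shows in the picture. A call takes as long as a camera call.
- robot.recognise(picture, thing): "centre" ([column, row] in pixels, amid what is visible of it).
The state is a dict: "time": time; "qpos": joint angles; "qvel": joint speeds; "joint_efforts": joint torques, N m; "eef_pos": TCP position; "tool_rot": TCP orientation; "ft_force": force on the tool from outside, world axes, zero at the start; "torque": the same for the moment, N m; "finger_gap": finger opening in mm; "gripper_force": force on a finger pad.
Only numpy, scipy, OpenCV 4.12 (cv2) and the standard library are available. Lean on these libraries where they do the work, as an engineer would, in place of code of your own. Each camera call takes 0.05 s, during which the arm holds its last target. There are 200 camera calls.

## Working session

There is one attempt and no reset: what is moved stays moved. The work goes in short steps, each a Python script; the robot and the scene stay as the last script left them, time stands still between calls to the robot, and variables do not carry over. Pictures are saved under pics/ and viewed, at most 14 in all, crops included, and the job is handed in when it is done.

```bash
ls; mkdir -p pics; cat > h.py <<'E'
import numpy as np, cv2
from workcell import robot
def cloud(p):
    h,w=p["range_z"].shape
    u,v=np.meshgrid(np.arange(w),np.arange(h))
    K=np.array([[p["fx"],0,p["cx"]],[0,p["fy"],p["cy"]],[0,0,1.]])
    n=cv2.undistortPoints(np.stack([u,v],-1).reshape(-1,1,2).astype(np.float64),K,np.array(p["dist_coeffs"],float)).reshape(h,w,2)
    z=p["range_z"].astype(float)
    c=np.stack([n[...,0]*z,-n[...,1]*z,-z,np.ones_like(z)],-1)
    W=(c@np.array(p["cam_to_world"]).T)[...,:3]
    W[z<=0]=np.nan
    return W
def R(yaw):  # tool down, tool y (closing line) at angle yaw in world
    y=np.array([np.cos(yaw),np.sin(yaw),0]); z=np.array([0,0,-1.]); x=np.cross(y,z)
    return np.stack([x,y,z],1)
E
python3 - <<'E'
from h import *
for n in ["top","side"]:
    p=robot.camera(n); cv2.imwrite(f"pics/{n}0.png",p["image"]); np.save(f"{n}0.npy",cloud(p))
    print(n,np.array(p["cam_to_world"]).round(2).tolist(),p["fx"])
    W=cloud(p)
    for t in ["pot","plate","mat","board","stand","tube_a","jar","mug"]:
        for r in robot.recognise(p,t)[:5]:
            c=np.array(r["centre"]).round().astype(int); print(t,round(r["conf"],2),c,W[c[1],c[0]].round(0))
s=robot.read_state();print(s["time"],s["tool_rot"],s["finger_gap"])
E
```

```text
pics
workcell.py
top [[0.02, 0.99, -0.13, 431.78], [-1.0, 0.03, 0.02, -125.27], [0.02, 0.13, 0.99, 1193.56], [0.0, 0.0, 0.0, 1.0]] 390.31519274016284
pot 0.65 [295 195] [ 595. -182.  256.]
plate 0.73 [304 249] [ 469. -217.  121.]
plate 0.5 [ 96 246] [466. 380.  45.]
mat 0.68 [184 199] [617. 144.   3.]
stand 0.59 [294 225] [ 535. -189.  107.]
tube_a 0.66 [145 254] [445. 224.  90.]
tube_a 0.64 [180 258] [437. 137.  41.]
tube_a 0.58 [ 90 244] [470. 382.  79.]
tube_a 0.2 [302 251] [ 463. -212.  122.]
jar 0.89 [252 147] [755. -65. 112.]
jar 0.47 [380 248] [ 482. -459.    5.]
jar 0.34 [293 153] [ 751. -184.   75.]
mug 0.71 [437 273] [ 411. -631.    5.]
side [[0.81, 0.41, -0.42, -131.22], [-0.59, 0.57, -0.58, -1094.64], [0.0, 0.71, 0.7, 1288.27], [0.0, 0.0, 0.0, 1.0]] 500.63816561977546
pot 0.68 [285 202] [ 575. -211.  199.]
plate 0.72 [259 235] [ 465. -224.  128.]
mat 0.68 [234 181] [614. 157.   2.]
board 0.9 [179 185] [429. 256.   7.]
stand 0.61 [276 244] [ 492. -277.  116.]
tube_a 0.59 [186 178] [443. 213.  66.]
tube_a 0.58 [168 154] [459. 386.  59.]
tube_a 0.23 [254 235] [ 441. -232.  151.]
jar 0.83 [305 179] [763. -86. 109.]
jar 0.43 [256 235] [ 460. -215.  123.]
mug 0.8 [325 350] [ 429. -597.    2.]
mug 0.56 [260 235] [ 468. -225.  127.]
0.9 [[-9.59974531e-01  2.80087305e-01 -2.50869885e-05]
 [ 2.80087306e-01  9.59974531e-01 -3.53126933e-05]
 [ 1.41922330e-05 -4.09258332e-05 -9.99999999e-01]] 85.48040118721704
```

View images.

View pics/top0.png

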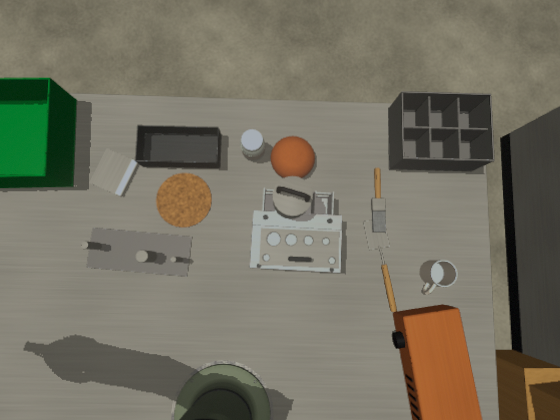

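View pics/side0.png

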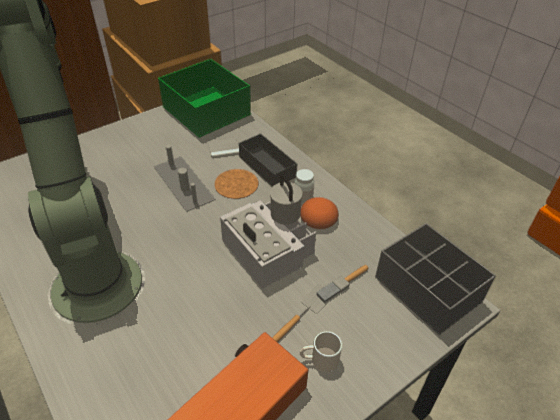

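```bash
cat >> h.py <<'E'
def pts(W,x,y,z):
    m=(W[...,0]>x[0])&(W[...,0]<x[1])&(W[...,1]>y[0])&(W[...,1]<y[1])&(W[...,2]>z[0])&(W[...,2]<z[1])
    return W[m]
def rect(P):
    (c,s,a)=cv2.minAreaRect(P[:,:2].astype(np.float32)); return np.round(c,1),np.round(s,1),round(a,2)
E
python3 - <<'E'
from h import *
for n in ["top","side"]:
    W=np.load(n+"0.npy"); print(n)
    P=pts(W,(350,620),(-350,-50),(119,128)); print("plate",len(P),rect(P),P[:,2].mean())
    P=pts(W,(350,720),(-350,-50),(98,128)); print("stand",len(P),rect(P))
    P=pts(W,(500,720),(-350,-50),(240,275)); print("handle",len(P),rect(P),np.median(P,0))
    P=pts(W,(500,720),(-350,-50),(190,215)); print("lid",len(P),rect(P),np.median(P,0))
    P=pts(W,(540,720),(60,250),(1.5,10)); print("mat",len(P),cv2.minEnclosingCircle(P[:,:2].astype(np.float32)),np.median(P,0))
    P=pts(W,(350,520),(80,450),(60,110))
    k=cv2.kmeans(P[:,:2].astype(np.float32),3,None,(3,50,.1),10,cv2.KMEANS_PP_CENTERS)
    for i in range(3):
        q=P[k[1][:,0]==i]; t=q[q[:,2]>85]; print("tube",len(q),np.median(q,0).round(),len(t),rect(t) if len(t)>3 else t, q[:,2].max())
    # neighbours near mat & stand
    for t,(x,y,z) in dict(loaf=((660,850),(-260,-110),(20,100)),jar=((650,850),(-110,0),(20,120)),tin=((650,850),(0,300),(20,100))).items():
        P=pts(W,x,y,z); print(t,rect(P) if len(P) else None)
E
python3 - <<'E'
import cv2
a=cv2.imread("pics/top0.png")[170:290,230:360]; b=cv2.imread("pics/top0.png")[210:290,60:200]
cv2.imwrite("pics/crop0.png",cv2.resize(a,None,fx=5,fy=5,interpolation=cv2.INTER_CUBIC))
E
```

```text
top
plate 2274 (array([ 490.2, -197.8]), array([241.1, 155.7]), 82.55) 122.51843797151098
stand 5045 (array([ 522.9, -196.9]), array([249.9, 225.4]), 88.33)
handle 171 (array([ 601.5, -178.3]), array([85.8, 12.1]), 74.97) [ 601.01996081 -178.69377332  256.28379033]
lid 1064 (array([ 600.7, -178.8]), array([101.7, 101.2]), 2.04) [ 595.17146182 -177.40041263  203.75896818]
mat 2252 ((631.1455078125, 154.62533569335938), 127.5390853881836) [621.58978446 147.53831416   3.97432626]
tube 85 [466. 385.  91.] 56 (array([467.7, 389.6]), array([19.5, 20.9]), 2.02) 99.0524478912173
tube 164 [439. 228.  93.] 131 (array([440.4, 231.8]), array([33.4, 33.9]), 38.14) 100.69669069503675
tube 44 [432. 141.  92.] 33 (array([431.9, 142.7]), array([13.8, 15. ]), 1.25) 97.9582892637768
loaf (array([ 748.8, -185.4]), array([127.8, 131.5]), 1.62)
jar (array([774.3, -64.3]), array([69.2, 66.7]), 47.42)
tin (array([772.3, 159.4]), array([112. , 243.2]), 0.57)
side
plate 1321 (array([ 511.2, -200.9]), array([250.5, 206.4]), 89.33) 123.31363532023042
stand 3001 (array([ 522.3, -197.2]), array([260.4, 229.1]), 88.96)
handle 83 (array([ 601.1, -182.8]), array([83.2, 13.2]), 74.26) [ 599.2981328  -187.42063757  255.56232534]
lid 566 (array([ 601.5, -181.4]), array([106.4, 102.3]), 52.29) [ 592.13926211 -187.15160975  204.23702107]
mat 932 ((630.0660400390625, 150.38987731933594), 124.16464233398438) [622.32289869 142.07734127   4.87269221]
tube 55 [465. 382.  83.] 25 (array([465.1, 387.8]), array([21.2, 22.2]), 31.14) 97.31935639424296
tube 102 [438. 222.  87.] 55 (array([440.5, 228.4]), array([33.7, 32. ]), 84.47) 101.92813237991663
tube 41 [431. 139.  82.] 17 (array([431.9, 140.5]), array([20.7, 11.2]), 59.87) 96.52091036952424
loaf (array([ 742.4, -191.8]), array([122.6, 134.1]), 23.48)
jar (array([774. , -70.2]), array([69.9, 69.9]), 73.9)
tin (array([761.8, 164.9]), array([141. , 269.2]), 1.72)
```

View pics/crop0.png

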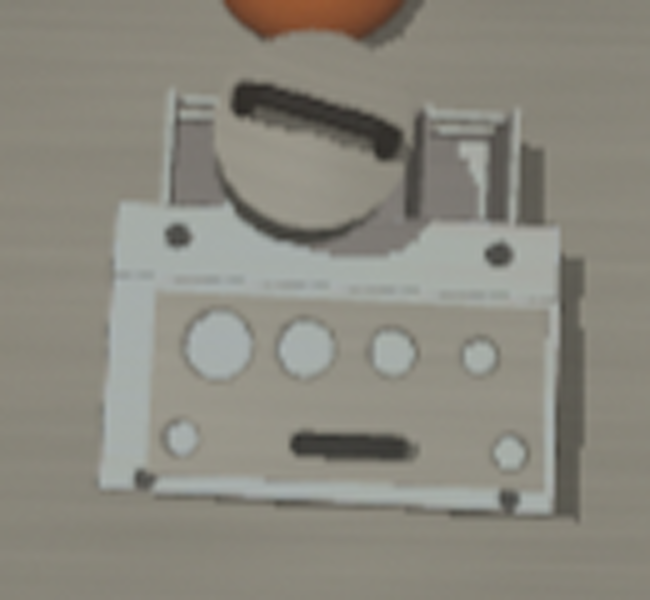

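```bash
cat >> h.py <<'E'
def px2w(p,uv,z):
    K=np.array([[p["fx"],0,p["cx"]],[0,p["fy"],p["cy"]],[0,0,1.]])
    n=cv2.undistortPoints(np.array(uv,float).reshape(-1,1,2),K,np.array(p["dist_coeffs"],float)).reshape(-1,2)
    M=np.array(p["cam_to_world"]); d=np.stack([n[:,0],-n[:,1],-np.ones(len(n))],1)@M[:3,:3].T; o=M[:3,3]
    return o+d*((z-o[2])/d[:,2])[:,None]
def st(m=""):
    s=robot.read_state(); print(m,"t",round(s["time"],1),np.round(s["eef_pos"],1),"gap",round(s["finger_gap"],1),"F",np.round(s["ft_force"],1),"g",round(s["gripper_force"],1),"q7",round(s["qpos"][6],2)); return s
E
python3 - <<'E'
from h import *
p=robot.camera("top"); 
W=cloud(p);im=p["image"]
m=np.isfinite(W[...,2])&(abs(W[...,2]-4)<4)&(W[...,0]>500)&(W[...,0]<720)&(W[...,1]>50)&(W[...,1]<240)&(im[...,2].astype(int)-im[...,0]>50)
q=W[m];print("mat",len(q),q.mean(0),cv2.minEnclosingCircle(q[:,:2].astype(np.float32)))
o=np.array([230,170])-.4
f=lambda l:np.array(l)/5+o
print("pins",px2w(p,f([(178,235),(499,254)]),114))
print("pinholes",px2w(p,f([(182,438),(510,452)]),123))
print("grip",px2w(p,f([(295,443),(412,447)]),158))
print("holes",px2w(p,f([(218,344),(306,347),(392,352),(479,356)]),123))
for P,yaw in (((601,-180.5,300),-15),((601,-180.5,234),-15),((601,-180.5,234),165),((621,145,300),-15),((621,145,300),0),((621,145,133),0)):
    r=robot.inverse_kinematics(P,R(np.radians(yaw))); print(yaw,None if r is None else np.round(r,2))
E
```

```text
mat 2137 [614.8202664  145.33650791   3.78719808] ((615.42333984375, 145.2322235107422), 84.70172119140625)
pins [[ 556.01903952 -108.4018845   114.        ]
 [ 550.04261551 -287.53342858  114.        ]]
pinholes [[ 443.88604822 -113.85507608  123.        ]
 [ 440.6373151  -292.85975612  123.        ]]
grip [[ 442.30331904 -173.7999678   158.        ]
 [ 441.70281889 -235.56974341  158.        ]]
holes [[ 495.46075958 -132.13850793  123.        ]
 [ 495.02404054 -180.42155863  123.        ]
 [ 493.46882594 -227.68413503  123.        ]
 [ 492.47918884 -275.53081633  123.        ]]
-15 [-0.37  0.64  0.95  1.54 -0.54  1.24  0.4 ]
-15 [-0.36  0.71  0.92  1.62 -0.61  1.13  0.46]
165 [-0.46  0.88  1.22  1.63 -0.86  1.27 -2.48]
-15 [-0.7   0.55  0.61  1.5  -0.33  1.19 -0.31]
0 [-0.67  0.54  0.54  1.5  -0.29  1.19 -0.08]
0 [-0.61  0.7   0.44  1.67 -0.37  0.86 -0.01]
```

```bash
python3 - <<'E'
from h import *
Y=np.radians(-15); c=np.array([601,-180.5])
robot.movep([*c,320],R(Y)); 
print(robot.movel([*c,234],max_speed=100,guard=15)); st("down")
robot.clamp(); st("clamp")
robot.movel([*c,250],max_speed=60); st("lift")
robot.movel([*c,315]); s=st("up")
robot.movep([615,145,315],R(Y)); st("over")
p=robot.camera("side"); cv2.imwrite("pics/s1.png",p["image"])
E
```

```text
False
down t 5.1 [ 601.3 -180.7  234.6] gap 85.7 F [ 0.3 -1.  -0.5] g 0.0 q7 0.43
clamp t 5.8 [ 601.3 -180.6  234.2] gap 9.8 F [ 2.7 -0.5  2.5] g 58.4 q7 0.43
lift t 6.2 [ 600.9 -180.4  250.1] gap 10.1 F [-0.3 -0.  -7.3] g 58.4 q7 0.42
up t 6.8 [ 600.8 -180.2  314.1] gap 10.0 F [-0.3  0.8 -7.6] g 58.5 q7 0.38
over t 8.0 [615.2 143.2 315. ] gap 9.7 F [ 1.1 -0.7 -7.5] g 58.4 q7 -0.12
```

View pics/s1.png

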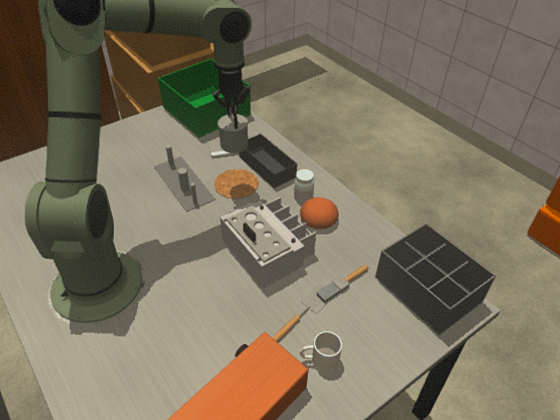

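```bash
python3 - <<'E'
from h import *
Y=np.radians(-15)
robot.movel([615,145,160],max_speed=120)
print(robot.movel([615,145,128],max_speed=30,guard=5)); st("down")
robot.open_gripper(); robot.wait(.2); st("rel")
robot.movel([615,145,240]); 
c=np.array([442.2,-204])
robot.movep([500,0,330],R(Y))
p=robot.camera("top"); cv2.imwrite("pics/t2.png",p["image"])
W=cloud(p)
P=pts(W,(500,720),(50,250),(137,170)); print("handle",len(P),rect(P))
P=pts(W,(500,720),(50,250),(98,115)); print("lid",len(P),rect(P))
a=p["image"][195:285,235:355]; cv2.imwrite("pics/c2.png",cv2.resize(a,None,fx=6,fy=6,interpolation=cv2.INTER_CUBIC))
E
```

```text
True
down t 10.3 [615.3 144.5 132.9] gap 9.9 F [ 4.  -1.2  4.8] g 59.6 q7 0.0
rel t 11.2 [614.1 145.  132.2] gap 85.1 F [ 0.9 -0.1 -0.2] g 0.0 q7 0.0
handle 0 (array([0., 0.]), array([0., 0.]), 0.0)
lid 0 (array([0., 0.]), array([0., 0.]), 0.0)
```

View pics/c2.png

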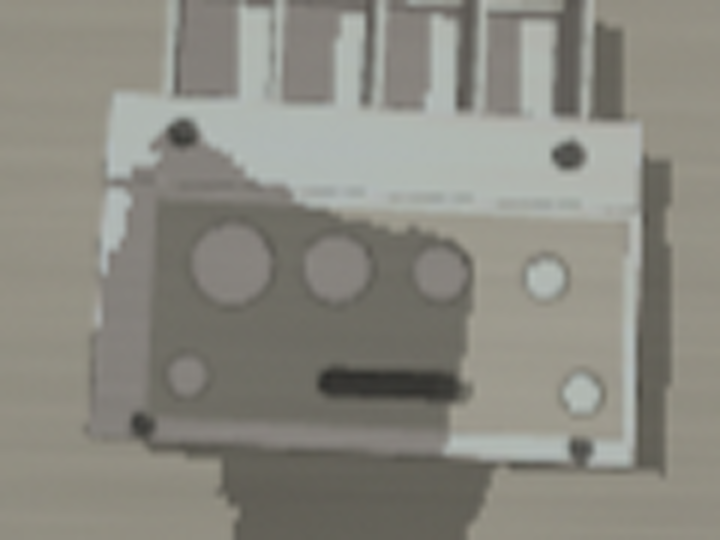

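```bash
python3 - <<'E'
from h import *
Yp=np.radians(-1.04); c=np.array([442.2,-204])
robot.movep([*c,230],R(Yp))
p=robot.camera("top"); W=cloud(p)
for n,z in (("handle",(137,170)),("lid",(98,115))):
    P=pts(W,(500,720),(50,250),z); print(n,len(P),rect(P))
print(robot.movel([*c,130],max_speed=80,guard=15)); st("down")
robot.clamp(); st("clamp")
p=robot.camera("top"); cv2.imwrite("pics/t3.png",p["image"])
a=p["image"][195:285,235:355]; cv2.imwrite("pics/c3.png",cv2.resize(a,None,fx=6,fy=6,interpolation=cv2.INTER_CUBIC))
E
```

```text
handle 150 (array([616. , 145.4]), array([86.4, 13.5]), 71.79)
lid 914 (array([615.4, 146.5]), array([103.6, 103.4]), 0.37)
False
down t 15.4 [ 442.4 -204.   130.3] gap 85.5 F [ 0.2  0.6 -0.1] g 0.0 q7 0.9
clamp t 16.0 [ 442.3 -204.   130.1] gap 10.9 F [-0.7  1.1  6.6] g 59.1 q7 0.9
```

View pics/c3.png

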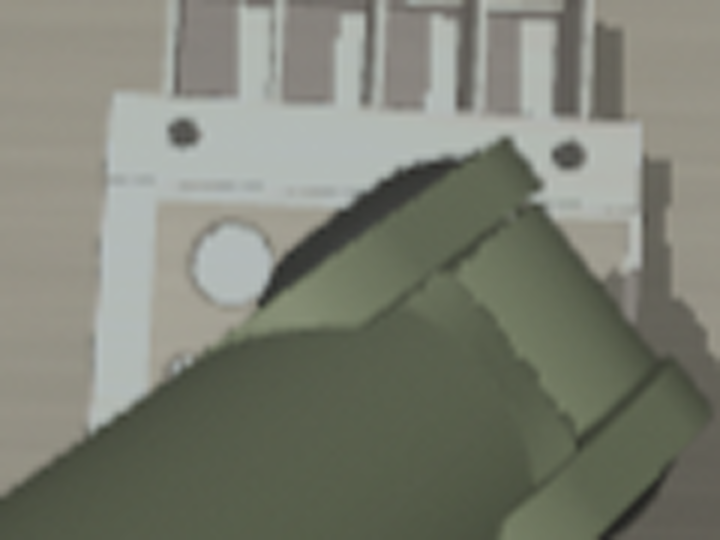

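```bash
python3 - <<'E'
from h import *
Ys=np.radians(-1.91); t=np.array([552.9,-198.6])
print(robot.movel([450,-204,130.6],max_speed=30,guard=25)); st()
print(robot.movel([*t,130.6],R(Ys),max_speed=40,guard=25)); st("slid")
p=robot.camera("side"); cv2.imwrite("pics/s4.png",cv2.resize(p["image"][170:300,180:360],None,fx=4,fy=4,interpolation=cv2.INTER_CUBIC))
print(robot.movel([*t,119.5],max_speed=15,guard=10)); st("low")
p=robot.camera("top"); cv2.imwrite("pics/c4.png",cv2.resize(p["image"][175:265,235:355],None,fx=6,fy=6,interpolation=cv2.INTER_CUBIC))
E
```

```text
False
 t 16.5 [ 449.9 -203.9  130.4] gap 10.7 F [ 0.1 -0.3 -5.7] g 58.3 q7 0.89
False
slid t 19.2 [ 552.8 -198.6  130.6] gap 11.0 F [ 1.3  0.2 -4.5] g 58.3 q7 0.77
True
low t 19.9 [ 552.8 -198.5  120.2] gap 11.1 F [-0.2  0.   8. ] g 60.4 q7 0.78
```

View pics/s4.png

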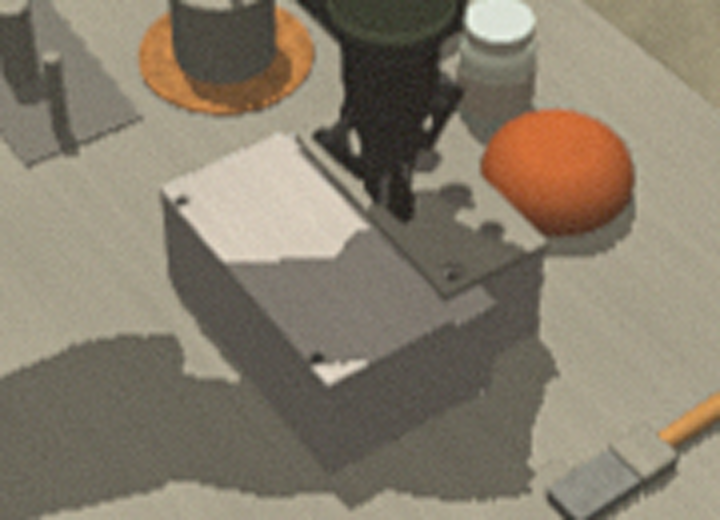

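```bash
python3 - <<'E'
from h import *
Ys=np.radians(-1.91)
robot.open_gripper(); robot.wait(.2); st()
s=robot.read_state()["eef_pos"]; robot.movel([s[0],s[1],230])
robot.movep([440,100,250],R(Ys)); robot.movep([440,231,200],R(np.pi/2))
p=robot.camera("top"); W=cloud(p)
cv2.imwrite("pics/c5.png",cv2.resize(p["image"][175:265,235:355],None,fx=6,fy=6,interpolation=cv2.INTER_CUBIC))
for x in (530,570,600):
  for y in (-110,-290): 
    P=pts(W,(x-5,x+5),(y-5,y+5),(80,140)); print(x,y,P[:,2].mean())
for n,z in (("handle",(137,170)),("lid",(98,115))):
    P=pts(W,(500,720),(50,250),z); print(n,len(P),rect(P))
E
```

```text
t 20.9 [ 552.2 -198.2  119.5] gap 85.3 F [0.1 0.1 0. ] g 0.0 q7 0.78
530 -110 110.21194525862633
530 -290 108.36597518346342
570 -110 112.95244298483635
570 -290 112.62037641718553
600 -110 110.61846151766247
600 -290 114.07470584263325
handle 147 (array([615.6, 145.2]), array([86.3, 13.8]), 72.47)
lid 902 (array([615.8, 146.3]), array([101.8, 105.6]), 75.81)
```

View pics/c5.png

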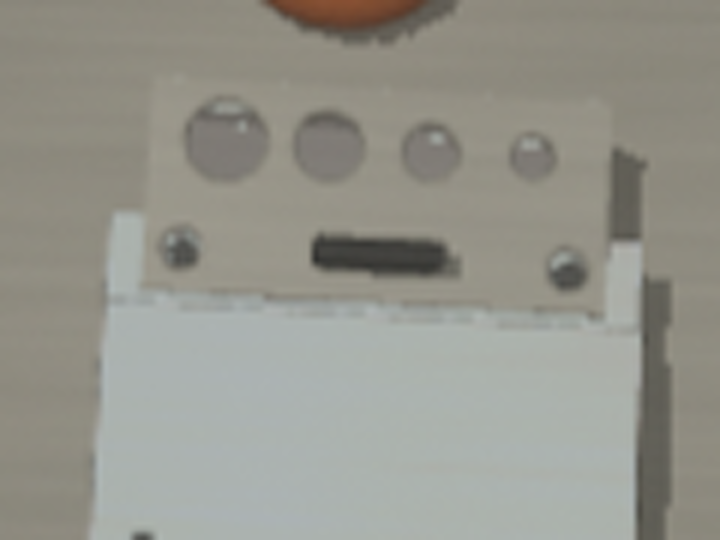

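```bash
python3 - <<'E'
from h import *
p=robot.camera("top")
f=lambda l:np.array(l)/6+np.array([235,175])-.42
H=px2w(p,f([(226,140),(328,146),(432,152),(532,157)]),113)
print(H.round(1)); print("grip",px2w(p,f([(313,252),(448,258)]),148).round(1), "pinh",px2w(p,f([(180,248),(567,269)]),113).round(1))
a=np.radians(-1.91);Rz=np.array([[np.cos(a),-np.sin(a)],[np.sin(a),np.cos(a)]])
mid=np.array([552.5,-198.4]) 
print([(mid+Rz@[52,y]).round(1) for y in (72,24,-24,-72)])
# grasp tube A
def grab(x,y,zc=40,zg=64):
    robot.movep([x,y,160],R(0)); print(robot.movel([x,y,zc],guard=12)); robot.clamp(); st("cx"); robot.open_gripper(); robot.wait(.1)
    robot.movel([x,y,125]); robot.movep([x,y,125],R(np.pi/2+a)); print(robot.movel([x,y,zg],guard=12)); robot.clamp(); return st("cy")
grab(440.4,231)
robot.movel([440.4,231,230]); st("up")
E
```

```text
[[ 609.4 -126.6  113. ]
 [ 607.8 -174.4  113. ]
 [ 606.3 -223.1  113. ]
 [ 605.2 -270.   113. ]]
grip [[ 553.7 -167.   148. ]
 [ 552.6 -227.8  148. ]] pinh [[ 558.  -106.6  113. ]
 [ 552.9 -286.8  113. ]]
[array([ 606.9, -128.2]), array([ 605.3, -176.1]), array([ 603.7, -224.1]), array([ 602.1, -272.1])]
False
cx t 26.9 [440.5 231.2  40.4] gap 33.3 F [-0.5  0.5  7.4] g 58.6 q7 0.16
False
cy t 30.5 [440.7 231.3  64.6] gap 32.4 F [-0.4 -0.6 10.6] g 58.5 q7 1.25
up t 31.8 [440.1 230.8 229.3] gap 32.0 F [ 0.1  0.  -1.3] g 59.5 q7 1.12
```

```bash
cat >> h.py <<'E'
A=np.radians(-1.91)
def grab(x,y,zc=40,zg=64):
    robot.movep([x,y,170],R(0)); print(robot.movel([x,y,zc],guard=12)); robot.clamp(); st("cx"); robot.open_gripper(); robot.wait(.1)
    robot.movel([x,y,125]); robot.movep([x,y,125],R(np.pi/2+A)); print(robot.movel([x,y,zg],guard=12)); robot.clamp(); st("cy")
    robot.movel([x,y,260])
def insert(h,zt=173.5,drop=True):
    h=np.array(h); Q=R(np.pi/2+A)
    robot.movep([*h,260],Q); robot.movel([*h,zt+3],max_speed=120)
    offs=[(0,0)]+[(r*np.cos(t),r*np.sin(t)) for r,n in ((1.3,6),(2.4,8),(3.5,12)) for t in np.arange(n)*2*np.pi/n]
    for o in offs:
        q=h+o
        robot.movel([*q,zt+2.5],max_speed=60)
        hit=robot.movel([*q,zt-9],max_speed=25,guard=7); s=robot.read_state()
        print(np.round(o,1),hit,np.round(s["eef_pos"],1),np.round(s["ft_force"],1))
        if s["eef_pos"][2]<zt-5: break
    else: print("NOT FOUND"); return None
    hit=robot.movel([*q,119],max_speed=60,guard=10); st("in %s"%hit)
    if hit: return q
    if drop:
        robot.open_gripper(); robot.wait(.3); robot.movel([*q,220]); st("out")
    return q
E
python3 - <<'E'
from h import *
robot.movel([440.4,231,260]); print(insert([608.2,-127.4]))
p=robot.camera("top"); cv2.imwrite("pics/t6.png",p["image"])
E
```

```text
[0 0] False [ 608.2 -127.4  164.4] [ 1.   0.6 -2.4]
in False t 36.2 [ 608.1 -127.5  119.1] gap 32.7 F [ 0.1  0.  -2. ] g 59.7 q7 2.0
out t 37.9 [ 607.8 -127.2  219.2] gap 85.1 F [-0.8 -0.8  0.1] g 0.0 q7 1.94
[ 608.2 -127.4]
```

```bash
python3 - <<'E'
from h import *
grab(467,389); g=robot.read_state()["finger_gap"]
p=robot.camera("top"); cv2.imwrite("pics/t7.png",p["image"])
cv2.imwrite("pics/c7.png",cv2.resize(p["image"][140:280,180:350],None,fx=4.5,fy=4.5,interpolation=cv2.INTER_CUBIC))
i=int(np.argmin(abs(np.array([34,28,22,16])-1.3-g))); print("gap",g,"hole",i)
H=[(608.2,-127.4),(606.5,-175.3),(605,-223.6),(603.6,-271)]
if i>0: print(insert(H[i]))
E
```

```text
False
cx t 41.5 [467.  389.1  40.1] gap 20.5 F [-0.2 -0.7  2.4] g 58.5 q7 -0.07
False
cy t 45.3 [467.2 389.2  64.4] gap 20.3 F [-0.4 -0.1  5.7] g 58.4 q7 1.13
gap 20.117028612775684 hole 2
[0 0] False [ 605.  -223.6  164.4] [ 1.6 -1.1 -1.6]
in False t 51.7 [ 604.7 -223.6  118.7] gap 20.7 F [ 2.  -0.5 -1.3] g 58.6 q7 2.39
out t 53.5 [ 604.7 -223.3  219.2] gap 85.0 F [-1.2 -0.1 -0.9] g 0.0 q7 2.31
[ 605.  -223.6]
```

View pics/c7.png

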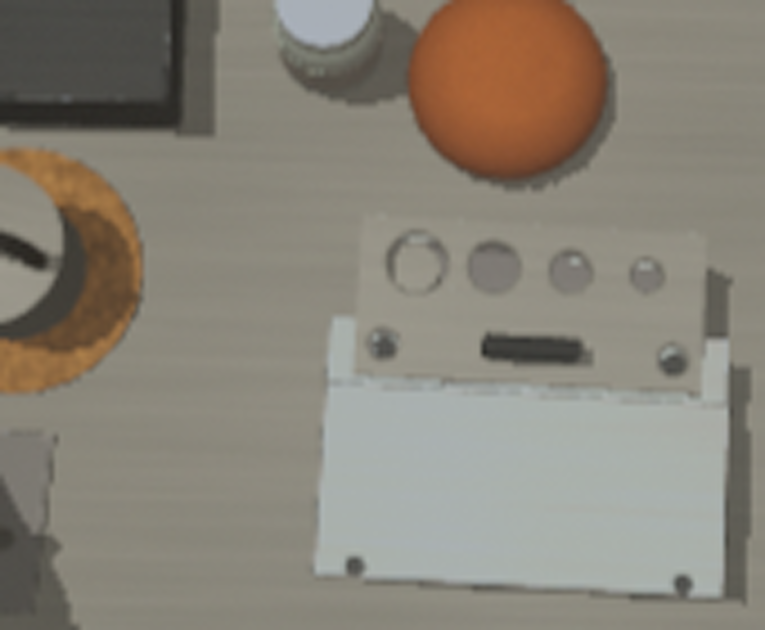

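```bash
sed -i 's/np.pi\/2+A/S*np.pi\/2+A/; s/^A=/S=-1\nA=/' h.py; python3 - <<'E'
from h import *
for P in ((432,142,125),(603.6,-271,260),(603.6,-271,119)):
    for S in (1,-1):
        r=robot.inverse_kinematics(P,R(S*np.pi/2+A)); print(P,S,None if r is None else np.round(r,2))
E
grep -n "pi/2+A" h.py
```

```text
(432, 142, 125) 1 [-1.1   0.62  0.91  2.16 -0.76  0.72  1.87]
(432, 142, 125) -1 [-1.27  1.04  1.41  2.17 -1.19  1.16 -0.84]
(603.6, -271, 260) 1 [-0.18  0.72  0.9   1.49 -0.59  1.21  2.35]
(603.6, -271, 260) -1 [-0.28  0.89  1.22  1.5  -0.85  1.35 -0.6 ]
(603.6, -271, 119) 1 [-0.13  0.86  0.78  1.61 -0.71  0.97  2.44]
(603.6, -271, 119) -1 [-0.31  1.23  1.38  1.62 -1.24  1.37 -0.36]
32:    robot.movel([x,y,125]); robot.movep([x,y,125],R(S*np.pi/2+A)); print(robot.movel([x,y,zg],guard=12)); robot.clamp(); st("cy")
35:    h=np.array(h); Q=R(S*np.pi/2+A)
```

```bash
sed -i 's/^S=-1/S=1/' h.py; python3 - <<'E'
from h import *
grab(432,142); g=robot.read_state()["finger_gap"]
i=int(np.argmin(abs(np.array([34,28,22,16])-1.3-g))); print("gap",g,"hole",i)
H=[(608.2,-127.4),(606.5,-175.3),(605,-223.6),(603.6,-271)]
if i in(1,3): print(insert(H[i]))
E
```

```text
False
cx t 56.7 [432. 142.  40.] gap 14.5 F [ 0.4  1.3 -0.4] g 58.4 q7 0.75
False
cy t 60.6 [432.2 142.1  64.2] gap 14.4 F [-1.2  1.2  6.1] g 58.3 q7 1.91
gap 14.003537036895308 hole 3
[0 0] False [ 603.6 -271.   164.4] [ 0.1 -1.5  0.3]
in False t 66.3 [ 603.6 -271.1  119.2] gap 14.2 F [ 0.5  0.1 -0.2] g 58.4 q7 2.41
out t 68.1 [ 603.3 -270.7  219.1] gap 85.6 F [-0.4  0.  -0. ] g 0.0 q7 2.35
[ 603.6 -271. ]
```

```bash
python3 - <<'E'
from h import *
robot.movep([400,231,330],R(np.pi/2)); robot.wait(1)
p=robot.camera("top"); W=cloud(p)
for n,z in (("handle",(137,170)),("lid",(98,115))):
    P=pts(W,(500,720),(50,250),z); print(n,len(P),rect(P))
for h in [(608.2,-127.4),(606.5,-175.3),(605,-223.6),(603.6,-271)]:
    P=pts(W,(h[0]-5,h[0]+5),(h[1]-5,h[1]+5),(-10,200)); print(h,np.median(P[:,2]))
print("plate z",np.median(pts(W,(575,585),(-280,-120),(50,140))[:,2]),np.median(pts(W,(630,634),(-280,-120),(50,140))[:,2]))
cv2.imwrite("pics/t8.png",cv2.resize(p["image"][140:280,60:350],None,fx=2.7,fy=2.7,interpolation=cv2.INTER_CUBIC))
cv2.imwrite("pics/s8.png",robot.camera("side")["image"])
E
```

```text
handle 149 (array([615.9, 146.2]), array([88. , 13.6]), 72.88)
lid 898 (array([615.5, 146. ]), array([103.9, 102.6]), 2.73)
(608.2, -127.4) 97.09038575278464
(606.5, -175.3) 6.1782856435679605
(605, -223.6) 97.64349872015987
(603.6, -271) 96.4650617313506
plate z 112.40911087085897 112.01872434586267
```

View pics/t8.png

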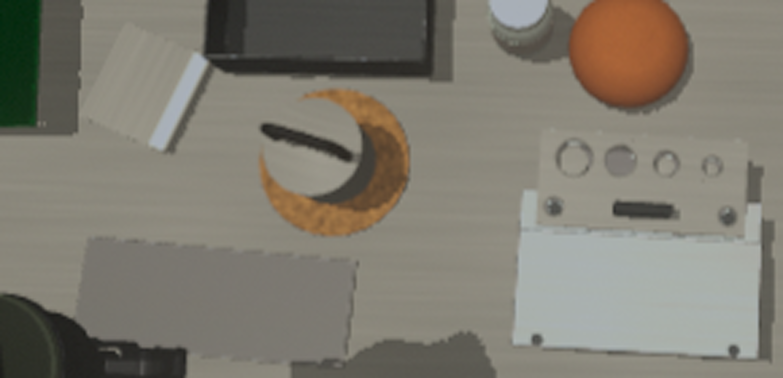

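View pics/s8.png

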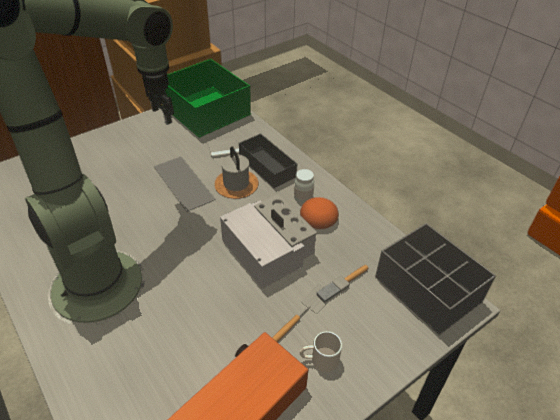

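```bash
python3 -c "
from h import *
print(robot.finish_job())"
```

```text
the job is handed in; nothing more can be done
None
```

The job is handed in, though no verdict came back: the last pictures show the pot upright on the cork mat, the gauge plate seated over both pins, and the three tubes present (34, 22 and 16 mm) under their holes with the board empty.

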